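# Store two filter cartridges heavy end down

### The job

Put the two filter cartridges away on the sloped rack, one in each lane, each with its heavy end down the slope and fully home against the lower stop. You cannot see which end is heavy: pick each cartridge up by the black bosses at mid-length and feel or watch which end drops. Leave the other things on the worktop where they are.

Things in the scene. Friction and masses are not known exactly. Their poses are not given: they have to be found in the camera images.
- rack: sloped two-lane storage rack, fixed to the worktop: grey base 175 x 205, low end toward its -x side (the robot's side), high end at +x. Origin: centre of the footprint, on the worktop; z up
- bed: sloping bed of the rack, tilted 22 deg. Origin midway between the lanes, at the face of the lower stops, in the plane the cartridges rest on (22 above the worktop there). x runs up the slope, y across the lanes, z out of the bed. Lane centre lines: y = +52.5 and -52.5. A cartridge fully home has its centre at x = 75, z = 23 and one end face on the stop. Friction keeps it where it is laid; it may not slide by itself
- lower_rest: black lower cross bar of the bed with a stop 30 high at the foot of each lane and guide fins 16 high, 54 apart, beside each lane (x 0 to 26). Same frame as the bed. Between the lower and upper rests the lanes are open, so fingers pass at mid-length
- upper_rest: black upper cross bar of the bed (x 123 to 151) with the same guide fins (x 125 to 150). It bears a stored cartridge's upper cap: about 0.5 N if the heavy end is down, about 2.6 N if it is up. Same frame as the bed
- cart_a_mid (a point): filter cartridge: white tube dia 37, square end caps 46 x 46 x 26 long, one blue, one grey; 150 long, 0.38 kg. Two black round bosses dia 12 at mid-length, 50 over both faces (y = +/-25): grip there, across y. A heavy core inside lies near one end, unseen; which end differs at every start and is unrelated to colour. Point: its centre, 23 above the underside; x toward the BLUE cap, z up
- cart_b_mid (a point): a second cartridge like cart_a, own heavy end; same point and axes. The core stays at its end unless the cartridge is tipped past vertical or turned over. Centre of mass about 37 from mid-length toward the heavy end. Gripped lightly (6 N) at the bosses, a cartridge swivels on them when lifted and the heavy end dips; gripped firmly (40 N) it stays put and twists the wrist by 0.11 to 0.15 N m
- tin: bystander: green and grey tea tin, dia 74 x 92; origin at the centre of its underside
- strainer: bystander: steel mesh tea strainer cup, dia 82 x 61; origin at the centre of its underside
- grey_cap: bystander: grey bottle cap, dia 69 x 24; origin at the centre of its underside
- black_cap: bystander: black bottle cap, dia 57 x 24; origin at the centre of its underside
- tape: bystander: roll of white tape lying flat, dia 52 x 15; origin at the centre of its underside
- spoon: bystander: steel teaspoon, 132 x 26 x 9; origin at the centre of its underside
- valve: bystander: brass ball valve with red lever, 32 x 115 x 49; origin at the centre of its underside

How it is judged:
By the outcome, as a careful person would: the job done as asked, in the order asked, and still so for the second after the job is handed in, with the robot touching nothing.
It also fails if it takes over 61 s, if anything falls off the work surface, if the arm or the gripper's body presses on something with over 40 N, if the wrist force passes 120 N, or if a joint passes its speed limit or range.

### The arm

A 7-joint arm with a two-finger parallel gripper is mounted at the origin on a cart in front of the work surface, level with it; the furniture and walls round the work are solid. World frame = base frame: x ahead of the robot, y to its left, z up, the work surface at z = 0. Lengths are in m, angles in rad, forces in N, time in s.
With the tool pointing down it reaches from about 0.4 to 0.85 m from the base axis. Payload 4.5 kg.
Tool frame: the origin (TCP) lies on the mounting face of the last link; the fingertips stand 166 mm ahead of it and the grasp point (between the pads) lies 147 mm ahead of it; z points along the fingers, y is the line along which they close (so a half turn about z gives the same grasp; the last joint's range is limited). The gripper opens to 88 mm and grips with 3 to 60 N. Pads are 18 mm wide; open, the fingers measure 123 mm over their backs; the gripper's body (75 mm by 187 mm) begins 45 mm behind the grasp point.
Start: joints at [1.318, 0.689, -0.195, 1.565, 0.157, 0.902, -0.215], TCP at [0.177, -0.599, 0.405] pointing down, gripper open.
Joint ranges: [-3.01, 3.01], [-0.46, 2.08], [-1.47, 1.51], [0.13, 2.56], [-1, 4.14], [0.04, 2.09], [-2.66, 2.66]. Speed limits (rad/s): [2.57, 2.57, 3.14, 3.14, 3.14, 3.14, 3.14].

### API

Orientations are given as a rotation vector (axis times angle).
In Python, from station import bot gives the robot as it stands.
- The arm moves only by the shell command python3 -m crank 'ROWS' [FORCE]. ROWS is JSON, a list of rows, each a list of 5 numbers: the shift along the tool's x, y, z normalised to -1 to 1, where 1 is 0.1 m, then the turn about the tool's z normalised to -1 to 1, where 1 is 0.12 rad, then the gripper command: -1 is shut, 1 is fully open, values between are in proportion. In form: [[tx, ty, tz, spin, fingers], ...]. A call has 1 to 8 rows; each row shifts and turns the commanded pose from where the row before left it, along the tool's axes as they then stand; what a row does not reach is not made up. A row lasts 1/10 s, in which the tool goes at most 50 mm and 8.59 degrees, less where a joint would pass 70% of its speed; a pose out of reach is approached as far as the arm can. A call with a number of a shift or a turn outside -1 to 1 is refused whole. A call with a gripper value outside its range is refused whole. The fingers move at their own pace and stop on an object; FORCE is the grip in N (left out, the last holds). Time passes only in rows, so rows that do not move let the fingers close. It gives the time, the measured TCP pose, the force, the opening and the grip force at its end, in the units of the state.
- bot.get_state(): the state, without advancing time (a new reading comes with each control period).
- bot.get_image(name): name is "scene" or "side" or "wrist"; returns a dict with "color" (420x560x3 uint8, red, green, blue), "mtx" (3x3 intrinsics, pixels), "position" and "orientation" of the camera in the world. Camera axes: x right, y up, looking along -z (the intrinsics and any distortion apply to the point x, -y, -z); pixel columns grow to the right and rows downward; lengths in m; the calibration is good to about 2 mm. A picture is of the moment at which its call begins. There is no depth.
- bot.hand_in(): hands the job in; it is judged then, once.
Trained networks look in the newest picture that a camera, given by its name, has taken for a name from the list of things; names that differ only in an ending like _2 or _b are one class to them, and where a whole thing is asked for, a point or a joint stands for the part that bears it (a point fixed in the world has none). Each returns a list of dicts, best first, with "conf" (0 to 1); they miss things now and then, are a little off and sometimes report something else, mostly with a low value. They report only what shows in the picture. A call takes as long as a camera call.
- bot.silhouettes(query, camera): "region" (420x560 bool, what is visible of it) and "xy" ([column, row] in pixels, amid what is visible of it).
The state is a dict: "time": time; "joints": joint angles; "qvel": joint speeds; "effort": joint torques, N m; "position": TCP position; "orientation": TCP orientation; "contact_force": force on the tool from outside, world axes, zero at the start; "wrist_torque": the same for the moment, N m; "grip_width": finger opening in m; "grasp_force": force on a finger pad.
Only numpy, scipy, OpenCV 4.12 (cv2) and the standard library are available. Lean on these libraries where they do the work, as an engineer would, in place of code of your own. Each camera call takes 0.05 s, during which the arm holds its last target. There are 200 camera calls.

## Working session

There is one attempt and no reset: what is moved stays moved. The work goes in short steps, Python scripts to look and compute and a shell command to move; the robot and the scene stay as the last step left them, time stands still between calls to the robot, and variables do not carry over. Pictures are saved under pics/ and viewed, at most 13 in all, crops included, and the job is handed in when it is done.

```bash
ls; mkdir -p pics; python3 - <<'E'
from station import bot
import cv2,numpy as np
s=bot.get_state()
for k,v in s.items(): print(k,v)
ims=[]
for n in ("scene","side"):
    im=bot.get_image(n); print(n,im["mtx"],im["position"],im["orientation"])
    cv2.imwrite(f"pics/{n}0.png",im["color"][:,:,::-1])
    for q in ("cart_a_mid","rack","lower_rest","upper_rest"):
        for d in bot.silhouettes(q,n)[:3]: print(q,round(d["conf"],2),d["xy"],d["region"].sum())
E
```

```text
pics
time 0.0
joints [ 1.31777509  0.68995529 -0.19449996  1.56634797  0.15730615  0.90250536
 -0.21513779]
qvel [0.00100439 0.00110489 0.00026041 0.00078238 0.00108224 0.00283249
 0.0011957 ]
effort [-7.70202168e-04 -5.27565265e+01 -1.26669366e+00 -1.53428131e+01
 -5.25245850e-02  6.52953837e-03  1.43925954e-04]
position [ 0.17668759 -0.5991576   0.40392626]
orientation [-3.10757299e+00 -4.48803128e-01  6.41780985e-04]
contact_force [-0.19343527  0.15820754  0.39236972]
wrist_torque [ 0.00804038 -0.01505479  0.00014963]
grasp_force 0.0
grip_width 0.08807778239870201
scene [[446.88948998   0.         275.6756861 ]
 [  0.         446.88948998 208.3988964 ]
 [  0.           0.           1.        ]] [-0.05554117  0.64868677  1.02983316] [ 0.33823971 -0.8196916  -2.23340192]
cart_a_mid 0.81 [247.6, 275.5] 1043
rack 0.65 [378.5, 163.4] 2801
lower_rest 0.87 [392.0, 166.8] 568
upper_rest 0.72 [366.5, 141.0] 442
side [[414.28199302   0.         279.40379568]
 [  0.         414.28199302 214.7585625 ]
 [  0.           0.           1.        ]] [0.35073753 0.83396343 1.21732813] [ 0.08625955 -0.85845488 -2.78106516]
cart_a_mid 0.63 [287.6, 279.5] 693
cart_a_mid 0.5 [304.9, 130.7] 243
rack 0.66 [317.7, 142.0] 1778
lower_rest 0.58 [331.5, 141.0] 408
upper_rest 0.58 [306.8, 133.1] 265
```

View pics/scene0.png

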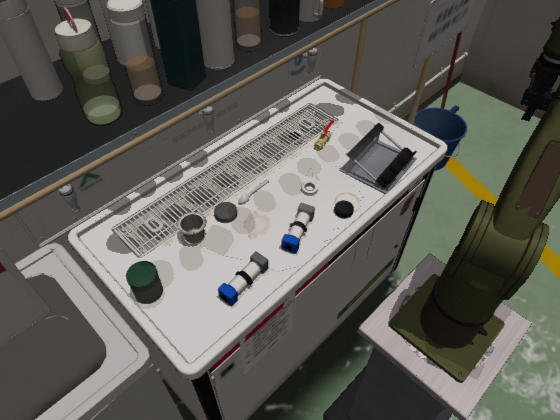

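View pics/side0.png

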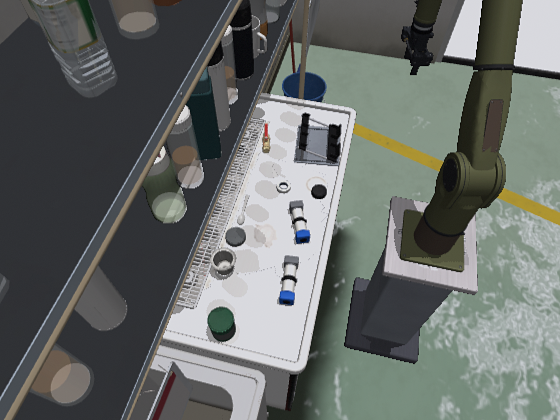

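The scene view shows two cartridges, with blue caps at about (229,292) and (292,241). The rack is at (380,157), and its low end faces the robot. The side view agrees. Next I'll turn these into rough world positions.

```bash
cat > h.py <<'E'
import numpy as np, cv2
from scipy.spatial.transform import Rotation as R
from station import bot
def ray(im,uv):
    K=im["mtx"]; d=np.array([(uv[0]-K[0,2])/K[0,0],-(uv[1]-K[1,2])/K[1,1],-1.])
    return R.from_rotvec(im["orientation"]).apply(d)
def at(im,uv,z):
    d=ray(im,uv); p=np.array(im["position"]); return p+d*(z-p[2])/d[2]
def proj(im,P):
    c=R.from_rotvec(im["orientation"]).inv().apply(np.atleast_2d(P)-im["position"]); K=im["mtx"]
    return np.c_[K[0,0]*c[:,0]/-c[:,2]+K[0,2],K[1,1]*c[:,1]/c[:,2]+K[1,2]]
def blobs(mask,amin=30):
    n,_,st,ce=cv2.connectedComponentsWithStats(mask.astype(np.uint8))
    return [(ce[i],st[i,4]) for i in range(1,n) if st[i,4]>=amin]
def blue(im):
    h=cv2.cvtColor(im["color"],cv2.COLOR_RGB2HSV); return (abs(h[...,0].astype(int)-112)<10)&(h[...,1]>150)&(h[...,2]>60)
E
python3 - <<'E'
from h import *
np.set_printoptions(precision=4,suppress=True)
for n in ("scene","side"):
    im=bot.get_image(n)
    for c,a in blobs(blue(im)): print(n,"blue",c,a,at(im,c,.028))
    if n=="scene": px=dict(A_grey=(259,262),A_mid=(244,277),B_grey=(306,211),B_mid=(298,226))
    else: px=dict(A_grey=(291,262),A_mid=(289,281),B_grey=(296,206),B_mid=(299,222))
    for k,v in px.items(): print(n,k,at(im,v,.03))
    for q,z in (("rack",.03),("lower_rest",.035),("upper_rest",.085),("cart_a_mid",.03)):
        for d in bot.silhouettes(q,n)[:2]: print(q,round(d["conf"],2),d["xy"],at(im,d["xy"],z))
im=bot.get_image("wrist"); print(im["mtx"],im["position"],im["orientation"])
s=bot.get_state(); T=R.from_rotvec(s["orientation"]); print(T.inv().apply(im["position"]-s["position"]),(T.inv()*R.from_rotvec(im["orientation"])).as_matrix()); print(T.as_matrix())
E
```

```text
scene blue [290.5746 241.3481] 181 [0.431 0.104 0.028]
scene blue [228.6327 292.3142] 226 [0.4309 0.3303 0.028 ]
scene A_grey [0.4421 0.2136 0.03  ]
scene A_mid [0.4359 0.2731 0.03  ]
scene B_grey [ 0.4742 -0.0055  0.03  ]
scene B_mid [0.4525 0.0515 0.03  ]
rack 0.75 [379.2, 160.9] [ 0.4509 -0.3282  0.03  ]
lower_rest 0.55 [394.4, 165.1] [ 0.4028 -0.3421  0.035 ]
upper_rest 0.59 [364.6, 140.6] [ 0.5119 -0.3169  0.085 ]
cart_a_mid 0.72 [244.3, 278.8] [0.4314 0.2762 0.03  ]
side blue [291.0224  85.3686] 312 [ 0.64   -0.6394  0.028 ]
side blue [310.5506  85.9778] 316 [ 0.5557 -0.6568  0.028 ]
side blue [301.8923 235.4923] 130 [0.4346 0.1078 0.028 ]
side blue [286.298 296.596] 151 [0.436  0.3336 0.028 ]
side A_grey [0.448  0.2152 0.03  ]
side A_mid [0.4394 0.2818 0.03  ]
side B_grey [ 0.4795 -0.0049  0.03  ]
side B_mid [0.4551 0.0584 0.03  ]
rack 0.88 [316.7, 142.0] [ 0.4662 -0.3274  0.03  ]
lower_rest 0.77 [335.5, 144.6] [ 0.3917 -0.3268  0.035 ]
upper_rest 0.5 [306.8, 132.8] [ 0.5065 -0.3119  0.085 ]
upper_rest 0.37 [286.4, 275.9] [0.4466 0.2929 0.085 ]
cart_a_mid 0.67 [288.9, 280.8] [0.4399 0.2812 0.03  ]
[[289.3738   0.     277.687 ]
 [  0.     289.3738 212.4357]
 [  0.       0.       1.    ]] [ 0.254  -0.5762  0.3837] [-0.2729  0.2046 -1.2727]
[ 0.0806 -0.0005  0.0211] [[-0.0004  0.9498  0.3129]
 [ 1.      0.0002  0.0007]
 [ 0.0006  0.3129 -0.9498]]
[[ 0.9591  0.283   0.0001]
 [ 0.283  -0.9591 -0.0001]
 [ 0.      0.0001 -1.    ]]
```

```bash
python3 -m crank '[[0.43,-0.22,0,0,1],[0.43,-0.22,0,0,1],[0.43,-0.22,0,0,1],[0.43,-0.22,0,0,1],[0.43,-0.22,0,0,1],[0.43,-0.22,0,0,1],[0.43,-0.22,0,0,1],[0.43,-0.22,0,0,1]]' 20
python3 -m crank '[[0,0,0,0,1],[0,0,0,0,1]]'
python3 - <<'E'
from h import *
im=bot.get_image("wrist"); cv2.imwrite("pics/w1.png",im["color"][:,:,::-1])
np.set_printoptions(precision=4,suppress=True)
for q in ("rack","lower_rest","upper_rest"):
    for d in bot.silhouettes(q,"wrist")[:2]:
        print(q,round(d["conf"],2),d["xy"],d["region"].sum())
np.savez("w1.npz",**{k:im[k] for k in im})
E
```

```text
time: 1.85
position: [0.4582, -0.3319, 0.405]
orientation: [3.109, 0.449, 0.001]
contact_force: [0.4, -0.4, 0.1]
grip_width: 0.0882
grasp_force: 0.0
time: 2.05
position: [0.4579, -0.3322, 0.4047]
orientation: [-3.109, -0.454, -0.0]
contact_force: [-0.2, 0.5, 0.1]
grip_width: 0.0884
grasp_force: 0.0
rack 0.85 [284.2, 176.2] 22080
lower_rest 0.58 [274.7, 229.2] 4912
upper_rest 0.76 [294.1, 137.3] 5002
upper_rest 0.38 [275.6, 230.3] 5051
```

View pics/w1.png

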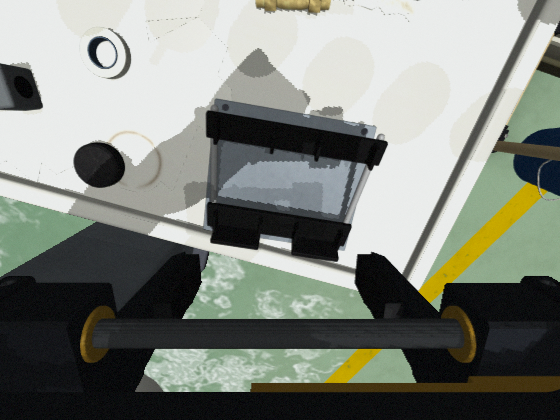

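The rack is seen from above with the upper bar at (294,137), the lower bar at (275,229) and two stops at (236,240) and (316,248). I'll enlarge this area to pin down the fins and stops.

```bash
python3 - <<'E'
from h import *
c=np.load("w1.npz")["color"][90:265,195:395]
c=cv2.convertScaleAbs(c,alpha=2.2,beta=20)
cv2.imwrite("pics/w1c.png",cv2.resize(c,(680,595),interpolation=cv2.INTER_CUBIC)[:,:,::-1])
E
```

```text
(no output)
```

View pics/w1c.png

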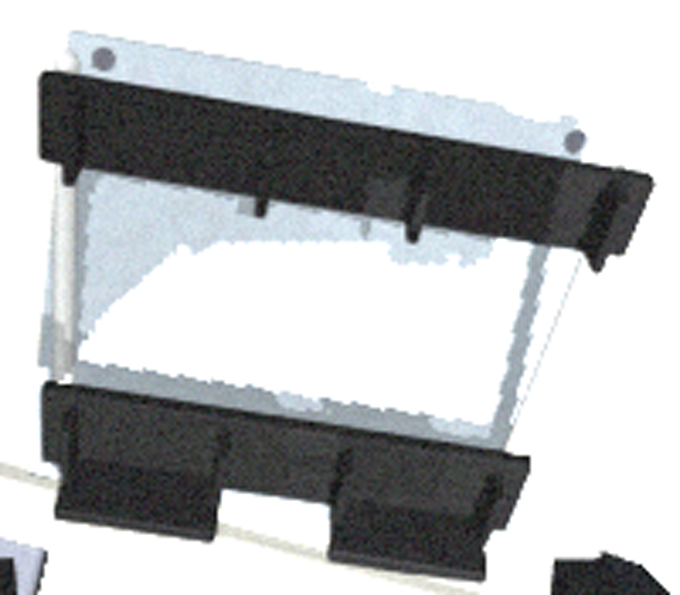

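```bash
cat > rack.py <<'E'
from h import *
from scipy.optimize import least_squares
im=dict(np.load("w1.npz"))
C=np.array([(70,183),(262,214),(412,240),(597,268),(134,528),(407,567)],float)/3.4+[195,90]
def bed(p,B):
    B=np.atleast_2d(B); t=np.radians(22)
    Rm=R.from_euler("z",p[2])*R.from_euler("y",-t)
    return Rm.apply(B)+[p[0],p[1],.022]
def f(p):
    B=np.array([(125,81,16),(125,24,16),(125,-24,16),(125,-81,16),(-p[3]*1e3,52.5,30),(-p[3]*1e3,-52.5,30)])/1e3
    return (proj(im,bed(p,B))-C).ravel()
r=least_squares(f,[.40,-.33,.1,.004],x_scale=[.1,.1,.1,.01])
if __name__=="__main__":
    print(r.x,np.degrees(r.x[2])); print(r.fun.reshape(-1,2).round(1))
    for y in (.0525,-.0525): print("home centre",y,bed(r.x,[.075,y,.023]))
E
python3 rack.py
```

```text
[ 0.39390198 -0.34973261  0.12878399  0.00508422] 7.378779246257929
[[-0.2 -0.2]
 [-1.1 -0.1]
 [ 0.8 -0.2]
 [ 0.1  0.4]
 [-0.2 -0.1]
 [ 0.6  0.4]]
home centre 0.0525 [[ 0.44757781 -0.28984316  0.07142072]]
home centre -0.0525 [[ 0.46106279 -0.39397363  0.07142072]]
```

```bash
python3 -m crank '[[0.13,-0.46,0.09,0,1],[0.13,-0.46,0.09,0,1],[0.13,-0.46,0.09,0,1],[0.13,-0.46,0.09,0,1],[0.13,-0.46,0.09,0,1],[0.13,-0.46,0.09,0,1],[0.13,-0.46,0.09,0,1],[0.13,-0.46,0.09,0,1]]'
python3 -m crank '[[0,0,0,-1,1],[0,0,0,-1,1],[0,0,0,-1,1],[0,0,0,-1,1],[0,0,0,-1,1],[0,0,0,-1,1],[0,0,0,-1,1],[0,0,0,-1,1]]'
python3 -m crank '[[0,0,0,-1,1],[0,0,0,-1,1],[0,0,0,-1,1],[0,0,0,-1,1],[0,0,0,-1,1],[0,0,0,-0.8,1],[0,0,0,0,1],[0,0,0,0,1]]'
cat > look.py <<'E'
from h import *
import sys
im=bot.get_image("wrist"); s=bot.get_state(); np.savez(sys.argv[1]+".npz",**im)
cv2.imwrite(f"pics/{sys.argv[1]}.png",im["color"][:,:,::-1])
np.set_printoptions(precision=4,suppress=True)
x=R.from_rotvec(s["orientation"]).as_matrix()[:,0]; print("tcp",s["position"],"yaw",np.degrees(np.arctan2(x[1],x[0])),"j",s["joints"])
for c,a in blobs(blue(im)): print("blue",c,a,at(im,c,.04))
for d in bot.silhouettes("cart_a_mid","wrist")[:2]: print(round(d["conf"],2),d["xy"],at(im,d["xy"],.035))
E
python3 look.py w2
```

```text
time: 3.05
position: [0.4526, 0.0494, 0.3326]
orientation: [3.109, 0.444, 0.001]
contact_force: [0.2, -0.4, 0.1]
grip_width: 0.0882
grasp_force: 0.0
time: 3.85
position: [0.4529, 0.0475, 0.3328]
orientation: [2.548, 1.836, 0.0]
contact_force: [0.1, 0.5, 0.2]
grip_width: 0.088
grasp_force: 0.0
time: 4.65
position: [0.4528, 0.048, 0.3327]
orientation: [1.778, 2.59, -0.0]
contact_force: [0.6, -0.2, 0.9]
grip_width: 0.088
grasp_force: 0.0
tcp [0.4527 0.0483 0.3327] yaw 111.10626518085861 j [ 0.1186  0.6401 -0.5135  2.1251  0.624   0.5268 -0.4945]
blue [280.2396 138.4237] 1586 [0.4313 0.1079 0.04  ]
0.91 [343.7, 23.5] [0.4471 0.2127 0.035 ]
```

View pics/w2.png

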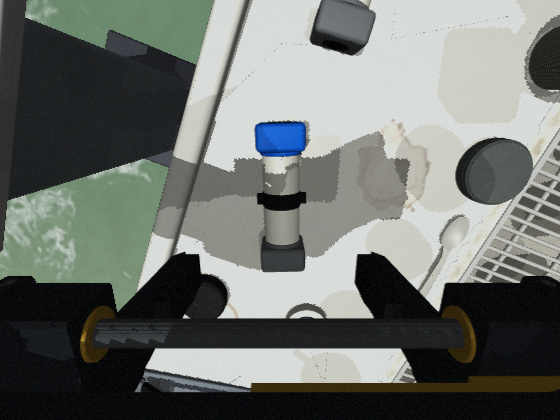

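The cartridge lies nearly aligned with the tool: boss tips at (258,200) and (305,199), blue cap at (280,138), grey cap at (283,253).

```bash
cat > off.py <<'E'
from h import *
import sys
n=sys.argv[1]; v=list(map(float,sys.argv[2:])) # boss left, boss right, blue top-face centre, grey top-face centre
im=dict(np.load(n+".npz")); s=bot.get_state(); T=R.from_rotvec(s["orientation"])
P=[at(im,v[i:i+2],z) for i,z in ((0,.023),(2,.023),(4,.046),(6,.046))]
m=(P[0]+P[1])/2; m2=(P[2]+P[3])/2; a=P[2]-P[3]
print("boss mid",m,"cap mid",m2,"axis yaw",np.degrees(np.arctan2(a[1],a[0])),"len",np.linalg.norm(a),"bosslen",np.linalg.norm(P[0]-P[1]))
print("tool shift to boss mid",T.inv().apply(np.r_[m[:2],.170]-s["position"]))
E
python3 off.py w2 258 200 305 199 280 134 283.5 246
```

```text
boss mid [0.45527302 0.05015346 0.023     ] cap mid [0.45084647 0.06169451 0.046     ] axis yaw 113.03771300059151 len 0.10885369515486328 bosslen 0.04865214226239618
tool shift to boss mid [0.0006411  0.00295901 0.16274193]
```

```bash
python3 -m crank '[[0.01,0.03,0.4,-0.28,1],[0,0,0.4,0,1],[0,0,0.4,0,1],[0,0,0.3,0,1],[0,0,0.11,0,1],[0,0,0,0,1],[0,0,0,0,-1],[0,0,0,0,-1]]' 6
python3 -m crank '[[0,0,0,0,-1],[0,0,0,0,-1],[0,0,0,0,-1],[0,0,0,0,-1]]' 6
```

```text
time: 5.55
position: [0.4565, 0.0511, 0.1762]
orientation: [-1.73, -2.622, -0.0]
contact_force: [-0.5, -0.2, -0.8]
grip_width: 0.0738
grasp_force: 0.0
time: 5.95
position: [0.4562, 0.0509, 0.1758]
orientation: [-1.729, -2.623, 0.002]
contact_force: [-0.1, -0.3, 4.8]
grip_width: 0.0497
grasp_force: 6.0
```

```bash
python3 -m crank '[[0,0,0,0,-0.1],[0,0,0,0,-0.1],[0,0,0.05,0,0],[0,0,0,0,0],[0,0,0,0,0]]' 6
python3 -m crank '[[0,0,0,0,-1],[0,0,0,0,-1],[0,0,0,0,-1],[0,0,0,0,-1]]' 6
```

```text
time: 6.45
position: [0.4563, 0.0509, 0.171]
orientation: [-1.729, -2.623, 0.002]
contact_force: [0.1, -0.5, 4.5]
grip_width: 0.0497
grasp_force: 6.0
time: 6.85
position: [0.4563, 0.0509, 0.171]
orientation: [-1.729, -2.623, 0.002]
contact_force: [0.1, 0.0, 4.7]
grip_width: 0.0496
grasp_force: 6.0
```

```bash
python3 -m crank '[[0,0,0,0,0.4],[0,0,0,0,0.4],[0,0,0,0,0.4]]' 6
python3 -m crank '[[0,0,0,0,-1],[0,0,0,0,-1],[0,0,0,0,-1],[0,0,0,0,-1]]' 6
```

```text
time: 7.15
position: [0.4562, 0.0512, 0.1706]
orientation: [-1.727, -2.623, 0.002]
contact_force: [0.0, 0.0, 0.1]
grip_width: 0.0618
grasp_force: 0.0
time: 7.55
position: [0.4562, 0.0511, 0.1707]
orientation: [-1.728, -2.623, 0.002]
contact_force: [0.0, 0.4, -2.0]
grip_width: 0.0498
grasp_force: 6.0
```

```bash
python3 -m crank '[[0,0,-0.07,0,-1],[0,0,-0.07,0,-1],[0,0,-0.07,0,-1],[0,0,-0.06,0,-1],[0,0,0,0,-1],[0,0,0,0,-1],[0,0,0,0,-1]]' 6; python3 look.py w3; python3 -c "
from station import bot;s=bot.get_state();print(s['wrist_torque'],s['contact_force'])"
```

```text
time: 8.25
position: [0.4564, 0.0505, 0.1952]
orientation: [1.729, 2.623, -0.005]
contact_force: [0.3, -2.2, -0.5]
grip_width: 0.0498
grasp_force: 6.0
tcp [0.4564 0.0506 0.1952] yaw 113.21488509357614 j [-0.0755  0.8962 -0.2208  2.1889  1.1906  0.188  -0.9944]
blue [278.8191 157.3911] 6545 [0.4305 0.1094 0.04  ]
0.63 [416.1, 3.4] [0.4577 0.188  0.035 ]
[-0.4033276  -0.22561479 -0.02892486] [ 0.39947334 -2.22947637  0.40601983]
```

View pics/w3.png

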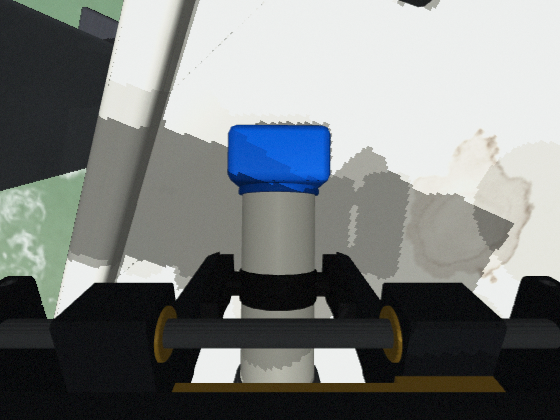

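```bash
cat > tilt.py <<'E'
from h import *
import sys
im=dict(np.load(sys.argv[1]+".npz")); s=bot.get_state(); T=R.from_rotvec(s["orientation"])
c=s["position"]+T.apply([0,0,.147])
for t in map(float,sys.argv[2:]):
    q=R.from_rotvec(T.as_matrix()[:,1]*np.radians(t)) # + = blue (tool +x) up
    pts=[[sx,y,-.023] for sx in (.075,.049) for y in (-.023,.023)]
    print(t,proj(im,c+q.apply(T.apply(pts))).round(0).tolist(), "bluez",(c+q.apply(T.apply([.075,0,0])))[2])
E
python3 tilt.py w3 -22 -11 0 11 22
```

```text
-22.0 [[227.0, 127.0], [332.0, 127.0], [227.0, 185.0], [333.0, 185.0]] bluez 0.0200202107207464
-11.0 [[221.0, 128.0], [339.0, 128.0], [222.0, 195.0], [337.0, 195.0]] bluez 0.03379633324906904
0.0 [[213.0, 139.0], [347.0, 139.0], [218.0, 210.0], [341.0, 210.0]] bluez 0.048104023773466044
11.0 [[205.0, 161.0], [355.0, 161.0], [214.0, 233.0], [346.0, 232.0]] bluez 0.06241753714735273
22.0 [[197.0, 198.0], [365.0, 198.0], [211.0, 261.0], [349.0, 261.0]] bluez 0.07621091425985344
```

The blue cap spans rows 125–180 and is 102 px wide, which fits the model with blue dipped 22°, so blue is this cartridge's heavy end. I'll grip firmly and lift.

```bash
python3 -m crank '[[0,0,0,0,-1],[0,0,0,0,-1],[0,0,-0.2,0,-1],[0,0,-0.4,0,-1],[0,0,-0.4,0,-1],[0,0,-0.4,0,-1],[0,0,0,0,-1],[0,0,0,0,-1]]' 40;  python3 -c "
from station import bot;s=bot.get_state();print(s['wrist_torque'],s['contact_force'])"; python3 look.py w4; python3 tilt.py w4 -30 -22 -18
```

```text
time: 9.15
position: [0.4562, 0.0511, 0.3354]
orientation: [1.728, 2.623, -0.002]
contact_force: [-0.4, -0.3, -3.2]
grip_width: 0.049
grasp_force: 40.0
[-0.14303672 -0.12439296  0.04589255] [-0.36037673 -0.30823238 -3.17702049]
tcp [0.4559 0.0509 0.3346] yaw 113.25505888521546 j [ 0.2039  0.671  -0.6644  2.1081  0.7347  0.6101 -0.5792]
blue [278.8182 157.5368] 6272 [0.4381 0.0933 0.04  ]
0.97 [346.3, 30.2] [0.4486 0.2127 0.035 ]
-30.0 [[229.0, 130.0], [325.0, 129.0], [227.0, 181.0], [327.0, 181.0]] bluez 0.1495818600168062
-22.0 [[225.0, 127.0], [329.0, 126.0], [225.0, 185.0], [330.0, 184.0]] bluez 0.15898459682149016
-18.0 [[223.0, 126.0], [331.0, 126.0], [223.0, 187.0], [331.0, 187.0]] bluez 0.1639031128219582
```

```bash
python3 -m crank '[[-0.4,-0.16,0,0,-1],[-0.42,-0.16,0,0,-1],[-0.42,-0.16,0,0,-1],[-0.42,-0.16,0,0,-1],[-0.42,-0.16,0,0,-1],[-0.42,-0.16,0,0,-1],[-0.42,-0.16,0,0,-1],[-0.42,-0.16,0,0,-1]]' 40
python3 -m crank '[[-0.42,-0.16,0,0,-1],[-0.41,-0.16,0,0,-1],[0,0,0,-0.8,-1],[0,0,0,-1,-1],[0,0,0,-1,-1],[0,0,0,-1,-1],[0,0,0,-1,-1],[0,0,0,-1,-1]]' 40
python3 -m crank '[[0,0,0,-1,-1],[0,0,0,-1,-1],[0,0,0,-1,-1],[0,0,0,-1,-1],[0,0,0,-1,-1],[0,0,0,0,-1],[0,0,0,0,-1]]' 40
cat > goal.py <<'E'
from rack import *
import sys
y,dx,dz=map(float,sys.argv[1:4]); flip=sys.argv[4]=="blue"
s=bot.get_state(); T=R.from_rotvec(s["orientation"]); x=T.as_matrix()[:,0]; np.set_printoptions(precision=4,suppress=True)
g=bed(r.x,[.075+dx/1e3,y/1e3,.023+dz/1e3])[0]+[0,0,.147]
yaw=np.arctan2(x[1],x[0]); w=r.x[2]+(np.pi if flip else 0); e=(w-yaw+np.pi)%(2*np.pi)-np.pi
print("tcp",s["position"],"goal",g,"yaw",np.degrees(yaw),"spin",-e/.12,"shift/0.1 (tool)",T.inv().apply(g-s["position"])/.1,"F",s["contact_force"],"M",s["wrist_torque"])
E
python3 goal.py -52.5 10 0 blue
```

```text
time: 10.05
position: [0.47, -0.3078, 0.3335]
orientation: [-1.725, -2.621, 0.004]
contact_force: [1.6, 0.1, -3.3]
grip_width: 0.0488
grasp_force: 40.0
time: 10.85
position: [0.4738, -0.3945, 0.3331]
orientation: [-0.72, -3.053, 0.001]
contact_force: [-0.5, -0.2, -4.4]
grip_width: 0.0487
grasp_force: 40.0
time: 11.55
position: [0.4739, -0.3947, 0.3341]
orientation: [0.202, -3.131, -0.001]
contact_force: [0.1, 0.4, -3.5]
grip_width: 0.049
grasp_force: 40.0
tcp [ 0.4739 -0.3947  0.3341] goal [ 0.4703 -0.3928  0.2222] yaw -172.6189901017467 spin 0.00032443518153494705 shift/0.1 (tool) [0.0297 0.0226 1.1192] F [ 0.0675  0.4082 -3.5299] M [ 0.0463 -0.3229  0.0102]
```

```bash
python3 -m crank '[[0.03,0.02,0.3,0,-1],[0,0,0.3,0,-1],[0,0,0.2,0,-1],[0,0,0.1,0,-1],[0,0,0.05,0,-1],[0,0,0,0,-1],[0,0,0,0,-1]]' 40
python3 goal.py -52.5 10 0 blue; python3 look.py w5
```

```text
time: 12.25
position: [0.4712, -0.3936, 0.242]
orientation: [-0.205, 3.135, -0.003]
contact_force: [-0.3, 0.6, -3.2]
grip_width: 0.0488
grasp_force: 40.0
tcp [ 0.4712 -0.3936  0.242 ] goal [ 0.4703 -0.3928  0.2222] yaw -172.52272545778786 spin 0.014325560101058343 shift/0.1 (tool) [0.0083 0.0098 0.1983] F [-0.3227  0.57   -3.1786] M [ 0.0931 -0.2607 -0.02  ]
tcp [ 0.4712 -0.3937  0.2422] yaw -172.52081027141338 j [ 1.1103  1.0782 -0.9658  1.6947  1.0614  0.9818  1.4306]
blue [278.6993 157.309 ] 6275 [ 0.4128 -0.4006  0.04  ]
0.39 [407.3, 150.2] [ 0.3985 -0.3206  0.035 ]
```

View pics/w5.png

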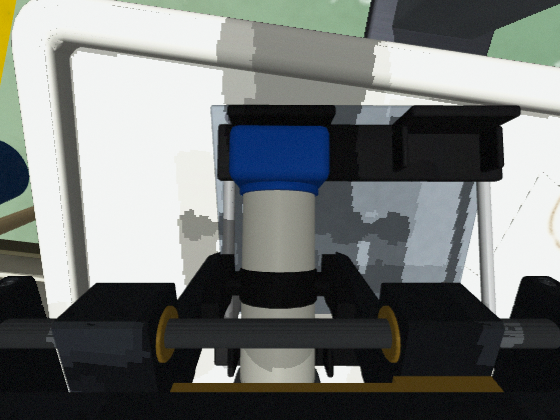

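The blue cap (230–330) sits centred over its lane, with the stop behind it at columns 230–335. I'll lower it onto the bed.

```bash
python3 -m crank '[[0.01,0.01,0.05,0.01,-1],[0,0,0.05,0,-1],[0,0,0.04,0,-1],[0,0,0.03,0,-1],[0,0,0,0,-1],[0,0,0,0,-1]]' 40
python3 goal.py -52.5 10 0 blue
```

```text
time: 12.95
position: [0.4696, -0.3927, 0.2239]
orientation: [0.203, -3.134, 0.002]
contact_force: [-0.6, -0.3, -3.7]
grip_width: 0.0489
grasp_force: 40.0
tcp [ 0.4696 -0.3927  0.2239] goal [ 0.4703 -0.3928  0.2222] yaw -172.5707865112162 spin 0.007335363231882516 shift/0.1 (tool) [-0.0069 -0.0013  0.0175] F [-0.6431 -0.3217 -3.6769] M [ 0.1074 -0.2846 -0.0003]
```

```bash
python3 -m crank '[[0,0,0.01,0,-1],[0,0,0.01,0,-1],[0,0,0.01,0,-1],[0,0,0,0,-1],[0,0,0,0,-1]]' 40
python3 goal.py -52.5 10 0 blue
```

```text
time: 13.45
position: [0.4697, -0.3927, 0.2227]
orientation: [0.203, -3.134, 0.004]
contact_force: [-3.5, 0.8, 8.0]
grip_width: 0.0489
grasp_force: 40.0
tcp [ 0.4697 -0.3927  0.2227] goal [ 0.4703 -0.3928  0.2222] yaw -172.57049661789162 spin 0.007377526506828029 shift/0.1 (tool) [-0.0053 -0.0019  0.0056] F [-3.4834  0.7979  7.9732] M [0.2018 0.3803 0.0125]
```

```bash
python3 -m crank '[[0,0,0,0,-1],[0,0,0,0,-1],[0,0,0,0,-1],[0.02,0,0.008,0,-1],[0.02,0,0.008,0,-1],[0.02,0,0.008,0,-1],[0,0,0,0,-1]]' 8
python3 goal.py -52.5 0 0 blue
python3 -m crank '[[0.02,0,0.008,0,-1],[0.02,0,0.008,0,-1],[0,0,0,0,-1],[0,0,0,0,-1]]' 8
python3 goal.py -52.5 0 0 blue
```

```text
time: 14.15
position: [0.4657, -0.3933, 0.2213]
orientation: [-0.204, 3.13, -0.004]
contact_force: [2.0, 0.9, 8.6]
grip_width: 0.0499
grasp_force: 8.0
tcp [ 0.4657 -0.3933  0.2213] goal [ 0.4611 -0.394   0.2184] yaw -172.53837933749554 spin 0.012048795587649153 shift/0.1 (tool) [ 0.0469 -0.0005  0.0282] F [2.0098 0.8683 8.5704] M [ 0.2332 -0.4205  0.0685]
time: 14.55
position: [0.4618, -0.3939, 0.2197]
orientation: [-0.204, 3.13, -0.005]
contact_force: [0.7, 0.5, 7.6]
grip_width: 0.0499
grasp_force: 8.0
tcp [ 0.4618 -0.3939  0.2197] goal [ 0.4611 -0.394   0.2184] yaw -172.538700549228 spin 0.012002077234907205 shift/0.1 (tool) [0.0071 0.     0.0124] F [0.6538 0.492  7.6436] M [ 0.2472 -0.4147  0.0484]
```

```bash
for i in 1; do python3 -m crank '[[0.02,0,0.006,0,-1],[0.02,0,0.006,0,-1],[0,0,0,0,-1]]' 8; python3 goal.py -52.5 0 0 blue; done
python3 -m crank '[[0.02,0,0.006,0,-1],[0.02,0,0.006,0,-1],[0,0,0,0,-1]]' 8; python3 goal.py -52.5 0 0 blue
```

```text
time: 14.85
position: [0.4603, -0.394, 0.2196]
orientation: [-0.205, 3.122, -0.004]
contact_force: [7.7, 0.6, 7.2]
grip_width: 0.0497
grasp_force: 8.0
tcp [ 0.4603 -0.394   0.2196] goal [ 0.4611 -0.394   0.2184] yaw -172.48648157767963 spin 0.019597018780951696 shift/0.1 (tool) [-0.0079 -0.0011  0.0115] F [7.7294 0.6164 7.1825] M [ 0.2553 -1.6131  0.0495]
time: 15.15
position: [0.4575, -0.394, 0.2187]
orientation: [-0.206, 3.118, -0.003]
contact_force: [11.1, 1.2, 6.5]
grip_width: 0.0496
grasp_force: 8.0
tcp [ 0.4575 -0.394   0.2187] goal [ 0.4611 -0.394   0.2184] yaw -172.44379828949806 spin 0.02580505140049224 shift/0.1 (tool) [-0.0352 -0.0045  0.0035] F [11.1417  1.2199  6.5173] M [ 0.3133 -2.2063 -0.0137]
```

```bash
python3 -m crank '[[0,0,0,0,0.5],[0,0,0,0,0.5],[0,0,0,0,0.5],[0,0,-0.1,0,0.5],[0,0,-0.3,0,0.5],[0,0,-0.4,0,1],[0,0,-0.4,0,1],[0,0,0,0,1]]' 6
python3 look.py w6
```

```text
time: 15.95
position: [0.4536, -0.3948, 0.3407]
orientation: [-0.203, 3.128, -0.009]
contact_force: [0.5, -0.3, -0.5]
grip_width: 0.0874
grasp_force: 0.0
tcp [ 0.4525 -0.395   0.3378] yaw -172.58375548808837 j [ 1.1757  0.9443 -1.0533  1.6854  0.9248  1.0848  1.5254]
blue [279.4459 146.8023] 1801 [ 0.4002 -0.4015  0.04  ]
blue [  1.2178 194.2376] 101 [ 0.4825 -0.6719  0.04  ]
```

View pics/w6.png

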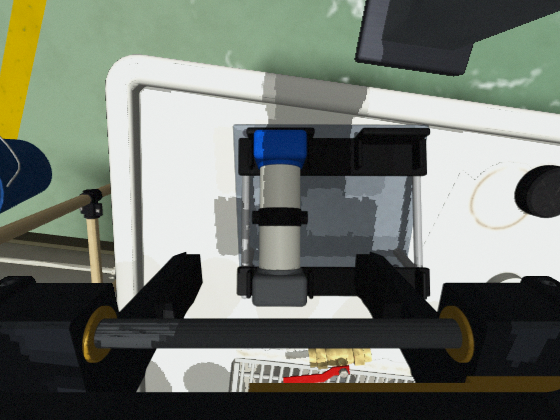

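```bash
cat > chk.py <<'E'
from rack import *
import sys
i2=dict(np.load(sys.argv[1]+".npz")); y=float(sys.argv[2])/1e3
B=np.array([(.075,y-.025,.023),(.075,y+.025,.023),(0,y-.023,.046),(0,y+.023,.046),(0,y,.046),(.150,y-.023,.046),(.15,y+.023,.046),(0,y,.03)])
print(proj(i2,bed(r.x,B)).round(1).tolist())
E
python3 chk.py w6 -52.5; python3 - <<'E'
import cv2; i=cv2.imread("pics/w6.png")[115:315,225:440]; cv2.imwrite("pics/w6c.png",cv2.resize(cv2.convertScaleAbs(i,alpha=2,beta=15),None,fx=2.9,fy=2.9,interpolation=cv2.INTER_CUBIC))
E
```

```text
[[251.4, 219.1], [306.3, 219.2], [251.9, 129.5], [306.2, 129.6], [279.0, 129.5], [250.4, 309.9], [306.8, 310.1], [279.0, 135.7]]
```

View pics/w6c.png

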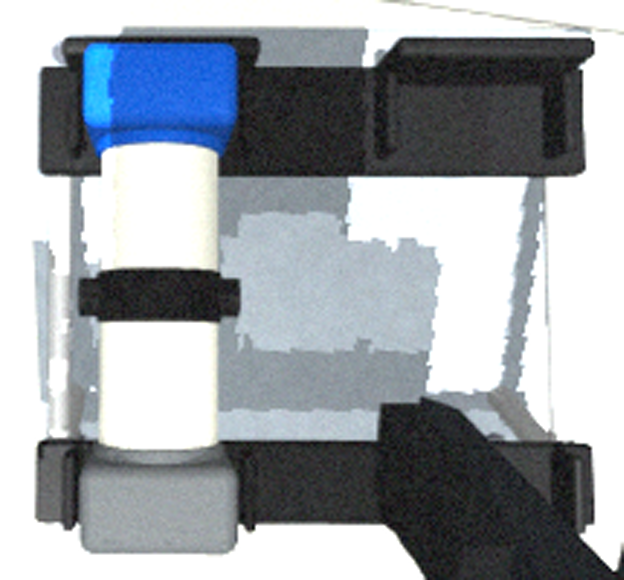

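The first cartridge is seated. Its blue cap edge is at row 129.5, as predicted for home, and the bosses sit midway at row 217. On to the second one.

```bash
python3 -m crank '[[-0.05,0.46,0,0,1],[-0.05,0.48,0,0,1],[-0.05,0.48,0,0,1],[-0.05,0.48,0,0,1],[-0.05,0.48,0,0,1],[-0.05,0.48,0,0,1],[-0.05,0.48,0,0,1],[-0.05,0.48,0,0,1]]' 6
python3 -m crank '[[-0.05,0.48,0,0,1],[-0.05,0.48,0,0,1],[-0.05,0.48,0,0,1],[-0.05,0.48,0,0,1],[-0.05,0.48,0,0,1],[-0.05,0.48,0,0,1],[0,0,0,1,1],[0,0,0,1,1]]'
python3 -m crank '[[0,0,0,1,1],[0,0,0,1,1],[0,0,0,1,1],[0,0,0,1,1],[0,0,0,1,1],[0,0,0,1,1],[0,0,0,1,1],[0,0,0,1,1]]'
python3 -m crank '[[0,0,0,1,1],[0,0,0,1,1],[0,0,0,1,1],[0,0,0,0.3,1],[0,0,0,0,1],[0,0,0,0,1]]'
python3 look.py w7
```

```text
time: 16.85
position: [0.4412, -0.0099, 0.333]
orientation: [0.202, -3.131, 0.002]
contact_force: [0.5, -0.1, -0.0]
grip_width: 0.0884
grasp_force: 0.0
time: 17.65
position: [0.4337, 0.2797, 0.3323]
orientation: [-0.176, -3.133, 0.004]
contact_force: [0.4, -0.2, -0.1]
grip_width: 0.0882
grasp_force: 0.0
time: 18.45
position: [0.4343, 0.2776, 0.3324]
orientation: [-1.609, -2.697, 0.008]
contact_force: [0.4, 0.0, 0.6]
grip_width: 0.0882
grasp_force: 0.0
time: 19.05
position: [0.4345, 0.2782, 0.3333]
orientation: [-2.1, -2.336, 0.005]
contact_force: [0.6, -0.9, 0.7]
grip_width: 0.088
grasp_force: 0.0
tcp [0.4346 0.2782 0.3334] yaw 96.07258012377241 j [-0.3017  0.7115 -0.5894  1.9493  0.6224  0.6717 -1.1774]
blue [284.1871 145.9669] 1571 [0.4328 0.3345 0.04  ]
0.95 [286.0, 200.6] [0.4407 0.2814 0.035 ]
```

View pics/w7.png

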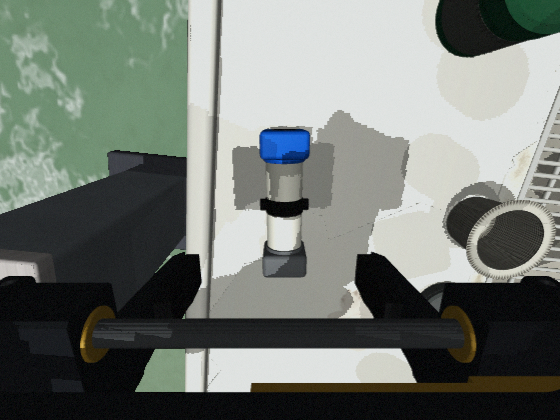

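Now the second cartridge: boss tips at (261,206) and (308,205), blue cap (284,146), grey cap (284,262), aligned with the tool.

```bash
python3 off.py w7 261 206 308 205 284.2 141 284.5 256
```

```text
boss mid [0.44043775 0.27252575 0.023     ] cap mid [0.43870787 0.28268538 0.046     ] axis yaw 96.63574416165784 len 0.1141590951268014 bosslen 0.04907019334838363
tool shift to boss mid [-0.00610506  0.00555805  0.16349058]
```

```bash
python3 -m crank '[[-0.06,0.06,0.3,-0.08,1],[0,0,0.4,0,1],[0,0,0.4,0,1],[0,0,0.3,0,1],[0,0,0.15,0,1],[0,0,0,0,1],[0,0,0,0,1]]' 6
python3 - <<'E'
from station import bot
s=bot.get_state();print(s["position"])
E
```

```text
time: 19.85
position: [0.441, 0.2731, 0.1789]
orientation: [-2.09, -2.345, 0.003]
contact_force: [-0.1, 0.4, 0.4]
grip_width: 0.0883
grasp_force: 0.0
[0.44099957 0.27310749 0.17894996]
```

```bash
python3 -m crank '[[0,0,0.08,0,1],[0,0,0,0,1],[0,0,0,0,-1],[0,0,0,0,-1],[0,0,0,0,-1],[0,0,0,0,-1],[0,0,0,0,-1],[0,0,0,0,-1]]' 6
python3 -m crank '[[0,0,-0.07,0,-1],[0,0,-0.07,0,-1],[0,0,-0.07,0,-1],[0,0,-0.06,0,-1],[0,0,0,0,-1],[0,0,0,0,-1],[0,0,0,0,-1]]' 6; python3 look.py w8; python3 tilt.py w8 -22 -11 0 11 22;python3 -c "
from station import bot;s=bot.get_state();print(s['wrist_torque'],s['contact_force'])
import h,cv2,numpy as np
im=dict(np.load('w8.npz'));m=h.blue(im).astype('uint8');print(cv2.boundingRect(m))"
```

```text
time: 20.65
position: [0.441, 0.2729, 0.1709]
orientation: [-2.091, -2.344, 0.003]
contact_force: [0.0, 0.4, 0.9]
grip_width: 0.0496
grasp_force: 6.0
time: 21.35
position: [0.4413, 0.2722, 0.1977]
orientation: [2.091, 2.343, -0.005]
contact_force: [0.9, -1.9, -0.7]
grip_width: 0.0498
grasp_force: 6.0
tcp [0.4413 0.2722 0.1977] yaw 96.48892061871896 j [-0.4326  0.922  -0.3492  2.0102  0.871   0.3668 -1.3736]
blue [277.5514 156.5028] 6297 [0.4328 0.3356 0.04  ]
0.78 [275.9, 233.8] [0.4365 0.2947 0.035 ]
-22.0 [[228.0, 126.0], [332.0, 126.0], [227.0, 185.0], [333.0, 185.0]] bluez 0.022324245069715455
-11.0 [[221.0, 128.0], [339.0, 128.0], [223.0, 194.0], [337.0, 194.0]] bluez 0.03609646534792521
0.0 [[214.0, 138.0], [347.0, 138.0], [219.0, 210.0], [342.0, 210.0]] bluez 0.05040283077076153
11.0 [[206.0, 161.0], [356.0, 161.0], [215.0, 232.0], [346.0, 232.0]] bluez 0.06471764488333549
22.0 [[197.0, 198.0], [365.0, 198.0], [211.0, 260.0], [350.0, 260.0]] bluez 0.07851490077830488
[-0.54292696 -0.28924227 -0.03369436] [ 0.10030286 -2.57486314 -0.07222683]
(228, 125, 100, 70)
```

The blue box (228–328, row 125 down) again fits blue dipped 22°, so this cartridge's heavy end is also blue. I'll grip firmly, lift and carry it.

```bash
python3 -m crank '[[0,0,0,0,-1],[0,0,0,0,-1],[0,0,-0.2,0,-1],[0,0,-0.4,0,-1],[0,0,-0.4,0,-1],[0,0,-0.4,0,-1],[0,0,0,0,-1],[0,0,0,0,-1]]' 40;  python3 goal.py 52.5 10 0 blue
python3 -m crank '[[-0.45,-0.04,0,0,-1],[-0.46,-0.04,0,0,-1],[-0.46,-0.04,0,0,-1],[-0.46,-0.04,0,0,-1],[-0.46,-0.04,0,0,-1],[-0.46,-0.04,0,0,-1],[-0.46,-0.04,0,0,-1],[-0.46,-0.04,0,0,-1]]' 40
python3 -m crank '[[-0.46,-0.04,0,0,-1],[-0.46,-0.04,0,0,-1],[-0.46,-0.04,0,0,-1],[-0.46,-0.04,0,0,-1],[0,0,0,-1,-1],[0,0,0,-1,-1],[0,0,0,-1,-1],[0,0,0,-1,-1]]' 40
python3 -m crank '[[0,0,0,-1,-1],[0,0,0,-1,-1],[0,0,0,-1,-1],[0,0,0,-1,-1],[0,0,0,-1,-1],[0,0,0,-1,-1],[0,0,0,-1,-1],[0,0,0,-1,-1]]' 40
python3 -m crank '[[0,0,0,-1,-1],[0,0,0,-0.2,-1],[0,0,0,0,-1],[0,0,0,0,-1]]' 40
python3 goal.py 52.5 10 0 blue
```

```text
time: 22.25
position: [0.441, 0.2733, 0.3378]
orientation: [-2.09, -2.345, 0.001]
contact_force: [-0.5, -0.3, -3.8]
grip_width: 0.049
grasp_force: 40.0
tcp [0.441  0.2733 0.3378] goal [ 0.4568 -0.2887  0.2222] yaw 96.55625896065688 spin -13.209600116192329 shift/0.1 (tool) [-5.6001 -0.4841  1.1579] F [-0.5432 -0.3419 -3.8373] M [-0.1785 -0.1059 -0.0503]
time: 23.05
position: [0.4504, -0.0968, 0.3364]
orientation: [-2.088, -2.343, 0.005]
contact_force: [0.9, 0.8, -4.1]
grip_width: 0.0492
grasp_force: 40.0
time: 23.85
position: [0.4557, -0.2795, 0.336]
orientation: [-1.464, -2.775, 0.002]
contact_force: [-0.2, 0.2, -3.6]
grip_width: 0.0488
grasp_force: 40.0
time: 24.65
position: [0.4558, -0.2794, 0.336]
orientation: [-0.017, -3.137, -0.002]
contact_force: [-0.4, -0.2, -4.5]
grip_width: 0.0487
grasp_force: 40.0
time: 25.05
position: [0.4561, -0.2796, 0.3377]
orientation: [0.197, -3.133, 0.0]
contact_force: [-0.3, -0.6, -3.1]
grip_width: 0.0489
grasp_force: 40.0
tcp [ 0.4561 -0.2796  0.3377] goal [ 0.4568 -0.2887  0.2222] yaw -172.79387366893454 spin -0.025111348610629136 shift/0.1 (tool) [ 0.0019 -0.0909  1.1549] F [-0.3007 -0.6308 -3.1358] M [ 0.0491 -0.2999  0.0317]
```

```bash
python3 -m crank '[[0,-0.09,0.3,-0.02,-1],[0,0,0.3,0,-1],[0,0,0.2,0,-1],[0,0,0.1,0,-1],[0,0,0.05,0,-1],[0,0,0,0,-1],[0,0,0,0,-1]]' 40
python3 goal.py 52.5 10 0 blue; python3 look.py w9
```

```text
time: 25.75
position: [0.4577, -0.2888, 0.2444]
orientation: [-0.203, 3.135, -0.003]
contact_force: [0.6, 0.6, -3.6]
grip_width: 0.0489
grasp_force: 40.0
tcp [ 0.4577 -0.2888  0.2444] goal [ 0.4568 -0.2887  0.2222] yaw -172.5827399025046 spin 0.005596812942195347 shift/0.1 (tool) [0.0092 0.0027 0.2225] F [ 0.5644  0.5551 -3.6196] M [ 0.1106 -0.2537  0.0743]
tcp [ 0.4577 -0.2888  0.2445] yaw -172.58100692801662 j [ 1.0122  1.0252 -0.9785  1.918   1.1427  0.896   1.1166]
blue [ 93.0753 135.7262] 6176 [ 0.4013 -0.4103  0.04  ]
blue [277.5797 156.1603] 6095 [ 0.399  -0.2964  0.04  ]
0.55 [279.8, 235.7] [ 0.4544 -0.2876  0.035 ]
```

View pics/w9.png

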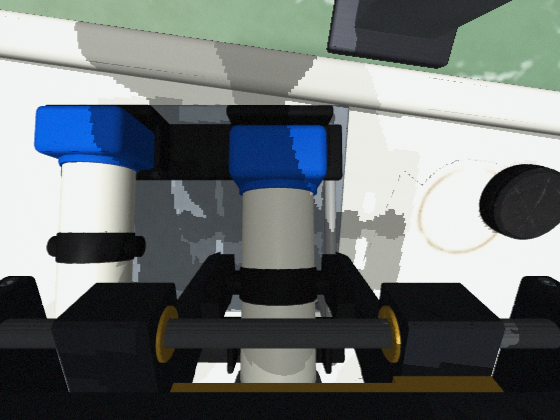

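The first cartridge (cap at (93,136)) is against its stop, and the second cap (229–327) is centred over the other lane. I'll lower it.

```bash
python3 -m crank '[[0.01,0,0.06,0,-1],[0,0,0.06,0,-1],[0,0,0.04,0,-1],[0,0,0.03,0,-1],[0,0,0.02,0,-1],[0,0,0,0,-1],[0,0,0,0,-1]]' 40
python3 goal.py 52.5 10 0 blue
```

```text
time: 26.55
position: [0.4563, -0.2889, 0.2227]
orientation: [0.204, -3.134, 0.002]
contact_force: [-0.5, -0.1, -0.8]
grip_width: 0.0488
grasp_force: 40.0
tcp [ 0.4563 -0.2889  0.2227] goal [ 0.4568 -0.2887  0.2222] yaw -172.56729173292368 spin 0.007843658130483416 shift/0.1 (tool) [-0.0051  0.0017  0.0052] F [-0.506  -0.0748 -0.7842] M [ 0.087   0.0095 -0.0347]
```

```bash
python3 -m crank '[[0,0,0.01,0,-1],[0,0,0,0,-1],[0,0,0,0,-1],[0.02,0,0.008,0,-1],[0.02,0,0.008,0,-1],[0.02,0,0.008,0,-1],[0.02,0,0.008,0,-1],[0,0,0,0,-1]]' 8
python3 goal.py 52.5 0 0 blue
python3 -m crank '[[0.02,0,0.008,0,-1],[0.02,0,0.006,0,-1],[0.01,0,0.003,0,-1],[0,0,0,0,-1]]' 8
python3 goal.py 52.5 0 0 blue
```

```text
time: 27.35
position: [0.4506, -0.2895, 0.2206]
orientation: [-0.205, 3.129, -0.003]
contact_force: [1.8, 0.4, 9.7]
grip_width: 0.0495
grasp_force: 8.0
tcp [ 0.4506 -0.2895  0.2206] goal [ 0.4476 -0.2898  0.2184] yaw -172.5202842509498 spin 0.014680619243116293 shift/0.1 (tool) [0.0304 0.001  0.0213] F [1.7939 0.4054 9.7074] M [ 0.181  -0.4368  0.0106]
time: 27.75
position: [0.4475, -0.2899, 0.2196]
orientation: [-0.205, 3.124, -0.002]
contact_force: [6.4, 1.0, 10.4]
grip_width: 0.05
grasp_force: 8.0
tcp [ 0.4475 -0.2899  0.2196] goal [ 0.4476 -0.2898  0.2184] yaw -172.49367018502505 spin 0.018551478224197265 shift/0.1 (tool) [-0.0009  0.0009  0.0115] F [ 6.3591  0.9975 10.3958] M [ 0.2155 -1.3425 -0.0129]
```

Force is rising at the predicted home position. One more firm nudge, then release and retreat.

```bash
python3 -m crank '[[0.02,0,0.005,0,-1],[0.02,0,0.005,0,-1],[0,0,0,0,-1]]' 8; python3 goal.py 52.5 0 0 blue
python3 -m crank '[[0,0,0,0,0.5],[0,0,0,0,0.5],[0,0,0,0,0.5],[0,0,-0.1,0,0.5],[0,0,-0.3,0,0.5],[0,0,-0.4,0,1],[0,0,-0.4,0,1],[0,0,0,0,1]]' 6
python3 -m crank '[[0,0,0,0,1],[0,0,0,0,1]]'
python3 look.py w10; python3 chk.py w10 52.5;  python3 chk.py w10 -52.5; python3 - <<'E'
import cv2,h
i=cv2.imread("pics/w10.png")[105:330,125:365]; cv2.imwrite("pics/w10c.png",cv2.resize(cv2.convertScaleAbs(i,alpha=1.8,beta=15),None,fx=2.6,fy=2.6,interpolation=cv2.INTER_CUBIC))
E
```

```text
time: 28.05
position: [0.445, -0.2905, 0.2188]
orientation: [-0.205, 3.119, -0.002]
contact_force: [10.4, 0.3, 6.8]
grip_width: 0.0501
grasp_force: 8.0
tcp [ 0.445  -0.2905  0.2188] goal [ 0.4476 -0.2898  0.2184] yaw -172.4709618716065 spin 0.021854268530259922 shift/0.1 (tool) [-0.0261  0.0028  0.0046] F [10.425   0.2595  6.7786] M [ 0.1535 -2.2015  0.026 ]
time: 28.85
position: [0.441, -0.2905, 0.3408]
orientation: [-0.204, 3.129, -0.007]
contact_force: [-0.5, -0.1, -0.2]
grip_width: 0.0872
grasp_force: 0.0
time: 29.05
position: [0.4388, -0.2912, 0.3348]
orientation: [0.203, -3.131, 0.001]
contact_force: [-1.0, -0.2, -0.2]
grip_width: 0.0884
grasp_force: 0.0
tcp [ 0.4388 -0.2911  0.3345] yaw -172.5680778721249 j [ 1.0921  0.8862 -1.0816  1.9059  0.9599  0.9902  1.2535]
blue [157.9475 152.9321] 2076 [ 0.4018 -0.4084  0.04  ]
blue [277.5225 152.853 ] 1843 [ 0.3874 -0.2977  0.04  ]
0.89 [276.6, 226.2] [ 0.4619 -0.289   0.035 ]
[[249.6, 225.7], [305.5, 225.7], [250.0, 135.0], [305.2, 135.0], [277.6, 135.0], [248.7, 319.1], [306.3, 319.1], [277.6, 141.0]]
[[132.3, 225.6], [188.2, 225.6], [124.1, 134.9], [179.2, 134.9], [151.7, 134.9], [117.0, 319.0], [174.7, 319.0], [159.5, 141.0]]
```

View pics/w10c.png

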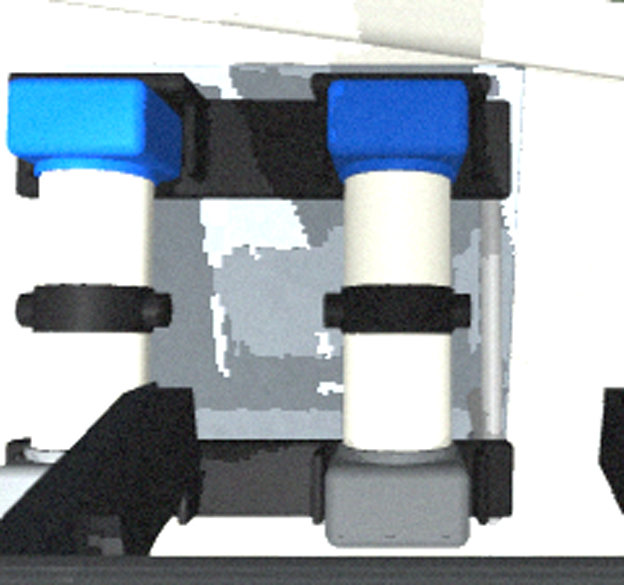

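Both cartridges are home. The blue cap edges are at rows 135.0 and 135.8 against a predicted 135, and the bosses line up at row 224. The gripper is clear, so I'm handing in.

```bash
python3 -c "
from station import bot
print(bot.hand_in())"
```

```text
the job is handed in; nothing more can be done
None
```

Both cartridges are in the rack, one per lane, heavy (blue) end down and, by camera and contact force, against the lower stops; I handed in at about 29 s, bystanders not touched.

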